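# Set the magnifier's stop collar and lower the lens arm on to it

### The arm

A 7-joint arm with a two-finger parallel gripper is mounted at the origin on a cart in front of the work surface, level with it; the furniture and walls round the work are solid. World frame = base frame: x ahead of the robot, y to its left, z up, the work surface at z = 0. Lengths are in m, angles in rad, forces in N, time in s.
With the tool pointing down it reaches from about 0.425 to 0.95 m from the base axis. Payload 4.7 kg.
Tool frame: the origin (TCP) lies at the very end of the fingers, on their centre line; the grasp point (between the pads) lies 19 mm behind it; z points along the fingers, y is the line along which they close (so a half turn about z gives the same grasp; the last joint's range is limited). The gripper opens to 87 mm and grips with 3 to 60 N. Pads are 19 mm wide; open, the fingers measure 117 mm over their backs; the gripper's body (75 mm by 190 mm) begins 51 mm behind the grasp point.
Start: joints at [-1.181, 0.469, -0.049, 1.532, 0.024, 1.141, -0.082], TCP at [0.274, 0.617, 0.202] pointing down, gripper open.
Joint ranges: [-2.59, 2.59], [-0.33, 1.99], [-1.39, 1.29], [0.1, 2.45], [-1.04, 4.18], [0.21, 1.99], [-2.66, 2.66]. Speed limits (rad/s): [2.57, 2.57, 3.14, 3.14, 3.14, 3.14, 3.14].

### API

Orientations are given as a unit quaternion [w, x, y, z].
In Python, from rig import manip, camera, models gives the robot as it stands. The module is installed in compiled form; this text tells all that it offers.
- The arm moves only by the shell command python3 -m handwheel 'ROWS' [FORCE]. ROWS is JSON, a list that holds one entry, the list of rows, each a list of 5 numbers: the shift along the tool's x, y, z in mm, then the turn about the tool's z in degrees, then the opening, from 0 (shut) to 1 (fully open). A call has 1 to 8 rows; each row shifts and turns the commanded pose from where the row before left it, along the tool's axes as they then stand; what a row does not reach is not made up. A row lasts 1/10 s, in which the tool goes at most 50 mm and 8.59 degrees, less where a joint would pass 70% of its speed; a pose out of reach is approached as far as the arm can. A call with a gripper value outside its range is refused whole. The fingers move at their own pace and stop on an object; FORCE is the grip in N (left out, the last holds). Time passes only in rows, so rows that do not move let the fingers close. It gives the time, the measured TCP pose, the force, the opening and the grip force at its end, in the units of the state.
- manip.get_state(): the state, without advancing time (a new reading comes with each control period).
- camera(name): name is "scene" or "top" or "wrist"; returns a dict with "color" (400x640x3 uint8, red, green, blue), "K" (3x3 intrinsics, pixels), "k1" (the pictures are not rectified: a ray, as slopes to the right and down, at radius r is drawn at 1 + k1 r^2 times it, then the intrinsics apply), "R" (3x3) and "t" (3): a world point X has camera coordinates R X + t; the wrist camera has in their place "mount" (4x4, takes a point from camera to tool coordinates, whose origin is the TCP and whose axes are the flange's). Camera axes: x right, y down, z forward; pixel columns grow to the right and rows downward; lengths in m; the calibration is good to about 2 mm. A picture is of the moment at which its call begins: read the wrist's pose just before it. There is no depth.
- manip.sign_off(): hands the job in; it is judged then, once.
Trained networks look in the newest picture that a camera, given by its name, has taken for a name from the list of things; names that differ only in an ending like _2 or _b are one class to them, and where a whole thing is asked for, a point or a joint stands for the part that bears it (a point fixed in the world has none). Each returns a list of dicts, best first, with "conf" (0 to 1); they miss things now and then, are a little off and sometimes report something else, mostly with a low value. They report only what shows in the picture. A call takes as long as a camera call.
- models.spot_in(target, camera): "box" ([centre column, centre row, width, height] in pixels, round what is visible of it).
- models.landmark_of(target, camera): "uv" ([column, row] in pixels: a listed point, or the origin of a listed thing).
The state is a dict: "time": time; "joints": joint angles; "joint_velocities": joint speeds; "tau": joint torques, N m; "tool_pos": TCP position; "orientation": TCP orientation; "ft_force": force on the tool from outside, world axes, zero at the start; "ft_torque": the same for the moment, N m; "gripper_width": finger opening in m; "finger_force": force on a finger pad.
Only numpy, scipy, OpenCV 4.12 (cv2) and the standard library are available. Lean on these libraries where they do the work, as an engineer would, in place of code of your own. Each camera call takes 0.05 s, during which the arm holds its last target. There are 200 camera calls.

### The job

Spin the brass knurled collar up its leaning threaded rod until the black groove round its middle is level with the tip of the red pointer (to 2 mm, measured along the rod), and let go of it. Then swing the raised magnifier arm down gently by its black side handle until its fork rests on the top of the collar, and let go, with the groove still level with the pointer. Leave the pointer and the things standing round the stand where they are.

Things in the scene. Friction and masses are not known exactly. Their poses are not given: they have to be found in the camera images.
- stand: grey inspection stand, fixed; base plate 235x130x16 mm. Origin: centre of its underside; x away from the operator, z up. Its steel threaded rod, 20 mm thick, starts 34 mm above the origin and leans 30 degrees from vertical towards the stand's -x; it ends 103 mm along its axis. Blocks under the rod are up to 42 mm high. Two posts, 187 mm high at x = 68 mm, carry the arm's hinge.
- collar_groove (a point): centre of the brass knurled collar, on the rod's axis, in the plane of the black groove midway up its rim. Collar 54 mm across, 24 mm high along the rod. z axis: up along the rod; x and y turn with the collar. At the start the rod stands 43 mm out above the groove. Free room for fingers all round except at the pointer and its rail (toward the stand's -x, 29 mm and more from the axis, 16 mm wide).
- collar (a joint): turn of the collar on the rod, rad: 0 at the start, grows when turned counter-clockwise seen from the rod's top end; the collar then climbs 24 mm a turn (3.82 mm/rad) along the rod. Range -0.5 to 8.1. A friction of 0.35 N m holds it where it is left; pushing hard on it along the rod (over 80 N) can drive it down.
- pointer_tip (a point): tip of the red pointer (4 mm thick), on a rail parallel to the rod at the stand's -x side, 29 mm from the rod's axis. z axis: up along the rod; x at right angles to it, away from the operator; y level to the left. It sits 10 to 22 mm further up the rod than the groove at the start, so the collar always has to climb. Do not move it.
- pointer (a joint): height of the pointer on its rail, m along the rod: how far the collar has to climb from its start for the groove to be level with the pointer
- hinge_point (a point): middle of the magnifier arm's hinge, 140 mm behind the rod's axis (at right angles to it) and 92 mm up along it; the hinge axis is y (level, to the operator's left). x at right angles to the rod, away from the operator; z up along the rod.
- lens_arm (a joint): angle of the magnifier arm, rad: 0 when at right angles to the rod, over the collar; grows as the arm is raised away from the collar; starts at 1.65 to 1.95. Resting on a collar set right it reads -0.05 to 0.05 (the higher the collar the larger). The hinge is stiff (0.30 N m): the arm stays where it is left and needs about 2 N at the handle to move.
- fork_pad (a point): point midway between the undersides of the arm's two fork tines, 140 mm from the hinge and 4 mm below the line through hinge and handle; it comes to lie on the rod's axis when the arm is lowered (the rod stands in the 29 mm wide fork slot). Its z axis is along the rod then.
- handle (a point): middle of the black handle on the arm: a round bar 12 mm thick and 75 mm long along the hinge's y axis, sticking out of the fork's left (+y) side; this point is 165 mm from the hinge axis and 66 mm to the left of the arm's mid-plane. The handle turns with the arm and is free all round: 38 mm to the fork's side from here.
- collar_top (a point): centre of the collar's flat top face, 12 mm above the groove, on the rod's axis; z axis up along the rod
- can: silver screw can, 47 mm across, 52 mm high, loose, stands near the stand (bystander); origin at the centre of its underside
- roll: roll of brown tape, 93 mm across, 48 mm high, loose, lies near the stand (bystander); origin at the centre of its underside
- vblock: steel V-block 45 x 40 x 36 mm, loose, near the stand (bystander); origin at the centre of its underside

How it is judged:
By the outcome, as a careful person would: the job done as asked, in the order asked, and still so for the second after the job is handed in, with the robot touching nothing.
It also fails if it takes over 72 s, if anything falls off the work surface, if the arm or the gripper's body presses on something with over 40 N, if the wrist force passes 120 N, or if a joint passes its speed limit or range.

## Working session

There is one attempt and no reset: what is moved stays moved. The work goes in short steps, Python scripts to look and compute and a shell command to move; the robot and the scene stay as the last step left them, time stands still between calls to the robot, and variables do not carry over. Pictures are saved under pics/ and viewed, at most 10 in all, crops included, and the job is handed in when it is done.

```bash
mkdir -p pics
cat > h.py <<'E'
import numpy as np, cv2, json
from rig import manip, camera, models
from scipy.spatial.transform import Rotation as Rn
def q2R(q): return Rn.from_quat([q[1],q[2],q[3],q[0]]).as_matrix()
def snap(name):
    s=manip.get_state(); c=camera(name)
    if 'mount' in c:
        T=np.eye(4);T[:3,:3]=q2R(s['orientation']);T[:3,3]=s['tool_pos']
        M=T@np.array(c['mount']); c['R']=M[:3,:3].T; c['t']=-M[:3,:3].T@M[:3,3]
    c['R']=np.array(c['R']);c['t']=np.array(c['t']);c['K']=np.array(c['K'])
    return c
def proj(c,X):
    p=np.atleast_2d(X)@c['R'].T+c['t']; s=p[:,:2]/p[:,2:]
    s=s*(1+c['k1']*(s**2).sum(1,keepdims=True))
    return s@c['K'][:2,:2].T+c['K'][:2,2]
def save(c,n,crop=None):
    im=c['color'][:,:,::-1]
    if crop: x0,y0,x1,y1,k=crop; im=cv2.resize(im[y0:y1,x0:x1],None,fx=k,fy=k,interpolation=cv2.INTER_CUBIC)
    cv2.imwrite('pics/'+n,im)
E
python3 - <<'E'
from h import *
ims=[]
for n in ['scene','top']:
    c=snap(n); ims.append(c['color'])
    print(n,'K',c['K'].round(0).tolist(),c['k1'],'pos',(-c['R'].T@c['t']).round(3))
    for t in ['stand','collar_groove','pointer_tip','hinge_point','fork_pad','handle','collar_top','can','roll','vblock']:
        for d in models.landmark_of(t,n)[:2]: print(t,np.round(d['uv'],1),round(d['conf'],2))
    save(c,n+'0.png')
s=manip.get_state();print(s)
E
```

```text
scene K [[516.0, 0.0, 315.0], [0.0, 516.0, 199.0], [0.0, 0.0, 1.0]] -0.1196058569779489 pos [ 0.184 -0.613  0.802]
stand [299.  249.6] 0.8
pointer_tip [288.8  84.4] 0.55
pointer_tip [264.8 201.3] 0.52
hinge_point [325.2 166.3] 0.8
fork_pad [313.2 113.2] 0.7
handle [288.4  82.9] 0.81
collar_top [278.1 221.8] 0.7
can [371.5 278.9] 0.66
roll [264.  203.3] 0.96
vblock [350.5 296.8] 0.94
vblock [284.  228.7] 0.7
top K [[505.0, 0.0, 323.0], [0.0, 505.0, 197.0], [0.0, 0.0, 1.0]] -0.05013359954392042 pos [ 0.383 -0.039  1.157]
stand [304.3 227.4] 0.75
collar_groove [304.8 237.8] 0.74
pointer_tip [305.4 252.4] 0.56
hinge_point [301.  179.4] 0.96
fork_pad [297.3 182.9] 0.71
handle [254.7 183.5] 0.82
collar_top [302.1 238.8] 0.68
can [364.2 190.8] 0.93
can [369.7 212.9] 0.26
roll [234.3 225. ] 0.96
vblock [368.1 216.1] 0.69
{'time': 1.1, 'joints': array([-1.18087871,  0.46854756, -0.04860683,  1.53247373,  0.02408882,
        1.14097567, -0.08228441]), 'joint_velocities': array([ 4.65756276e-04,  2.38367818e-04,  4.88923917e-04, -5.01800965e-05,
        1.02188239e-03,  8.72621712e-04, -3.19403749e-04]), 'tau': array([ 1.92262496e-04, -5.07851064e+01, -8.09096871e-02, -2.36459059e+01,
       -6.13622786e-02,  3.11953167e-02,  2.66831404e-05]), 'tool_pos': array([0.27447556, 0.61672224, 0.2016194 ]), 'orientation': array([-1.04584599e-05,  2.07868739e-01,  9.78156725e-01,  9.30853463e-05]), 'ft_force': array([ 1.20260526, -1.33411696,  0.02978895]), 'ft_torque': array([-0.03566782,  0.01187399,  0.04584537]), 'finger_force': 0.0, 'gripper_width': 0.08727654207407635}
```

View pics/scene0.png

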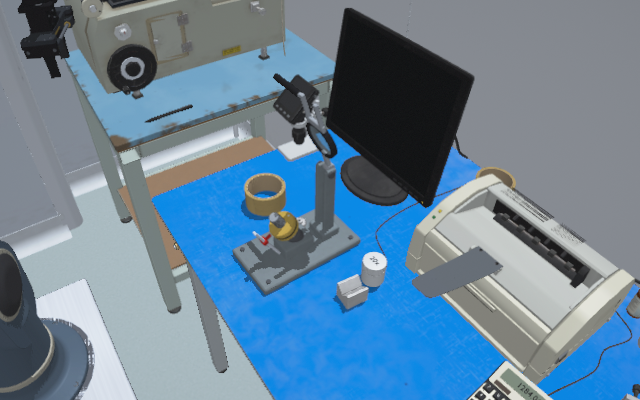

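View pics/top0.png

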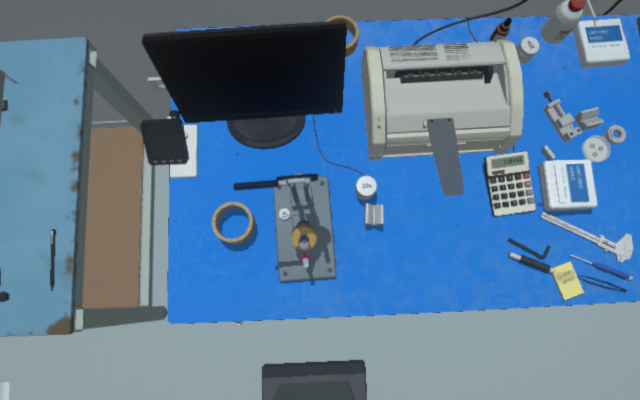

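```bash
cat >> h.py <<'E'
from scipy.optimize import least_squares
u=np.array([-.5,0,.8660254]); n=np.array([.8660254,0,.5]); O=np.array([0,0,.034])
def local(p,climb,ptr,ang):
    g=O+u*(.060+climb); hg=O+u*.092+n*.140
    e=-n*np.cos(ang)+u*np.sin(ang); m=n*np.sin(ang)+u*np.cos(ang)
    return dict(stand=np.zeros(3),collar_groove=g,collar_top=g+u*.012,pointer_tip=O+u*(.060+ptr)-n*.029,hinge_point=hg,
      handle=hg+.165*e+np.array([0,.066,0]),fork_pad=hg+.140*e-.004*m,rodtop=O+u*.103,handle_end=hg+.165*e+np.array([0,.1035,0]))
def toW(p,X): 
    c,s=np.cos(p[2]),np.sin(p[2]); return np.array([c*X[0]-s*X[1]+p[0],s*X[0]+c*X[1]+p[1],X[2]])
E
python3 - <<'E'
from h import *
obs=[]
for n_ in ['scene','top']:
    c=snap(n_)
    for t in ['stand','collar_groove','pointer_tip','hinge_point','fork_pad','handle','collar_top']:
        for d in models.landmark_of(t,n_)[:2]:
            uv=np.array(d['uv'])
            if t=='pointer_tip' and n_=='scene' and uv[1]<180: continue
            obs.append((c,n_,t,uv))
def res(q):
    return np.concatenate([proj(c,toW(q,local(None,0,q[3],q[4])[t]))[0]-uv for c,_,t,uv in obs])
f=least_squares(res,[.45,.02,0,.016,1.8],loss='soft_l1',f_scale=2); print(f.x)
r=f.fun.reshape(-1,2) if False else res(f.x).reshape(-1,2)
for o,e in zip(obs,r): print(o[1],o[2],e.round(1))
L=local(None,0,f.x[3],f.x[4])
for k in L: print(k,toW(f.x,L[k]).round(4))
np.save('fit.npy',f.x)
E
```

```text
[ 0.54970305 -0.00716541  0.02801706  0.01393746  1.81480069]
scene stand [-0.9  0.4]
scene collar_groove [ 1.7 -1.6]
scene collar_groove [-11.5 -22.8]
scene pointer_tip [-0.7 -0.7]
scene hinge_point [0.7 0.8]
scene fork_pad [0.9 0.5]
scene fork_pad [ -61.1 -161.9]
scene handle [-4.1  1.6]
scene collar_top [2.5 0.7]
scene collar_top [-14.8 -24.3]
top stand [ 2.2 -1.4]
top collar_groove [1.5 5.5]
top collar_groove [71.5 10.4]
top pointer_tip [ 0.7 -2.3]
top hinge_point [ 2.2 -0.5]
top fork_pad [0.9 3. ]
top fork_pad [ -8.6 -69. ]
top handle [-1. -3.]
top collar_top [0.6 0.3]
top collar_top [ 1.3 -4.5]
stand [ 0.5497 -0.0072  0.    ]
collar_groove [ 0.5197 -0.008   0.086 ]
collar_top [ 0.5137 -0.0082  0.0964]
pointer_tip [ 0.4876 -0.0089  0.0835]
hinge_point [ 0.6249 -0.0051  0.1837]
handle [0.5776 0.0596 0.3423]
fork_pad [ 0.5825 -0.0062  0.3171]
rodtop [ 0.4982 -0.0086  0.1232]
handle_end [0.5765 0.0971 0.3423]
```

```bash
python3 -m handwheel '[[[0,0,-40,0,1],[0,0,-40,0,1],[0,0,-40,0,1],[0,0,-40,0,1],[-30,-35,0,0,1],[-30,-35,0,0,1],[-30,-35,0,0,1],[-30,-35,0,0,1]]]' 30; python3 -m handwheel '[[[-30,-35,0,0,1],[-30,-35,0,0,1],[-30,-35,0,0,1],[-30,-35,0,0,1],[-30,-35,0,0,1],[-30,-35,0,0,1],[-30,-35,0,0,1],[0,0,0,0,1]]]'
```

```text
time: 2.7
tool_pos: [0.3275, 0.4381, 0.3617]
orientation: [0.0, 0.208, 0.978, 0.0]
ft_force: [-0.1, -0.4, 0.4]
gripper_width: 0.0868
finger_force: 0.0
time: 3.5
tool_pos: [0.421, 0.124, 0.3622]
orientation: [0.001, 0.214, 0.977, -0.0]
ft_force: [0.5, 1.0, -0.1]
gripper_width: 0.0873
finger_force: 0.0
```

```bash
python3 -m handwheel '[[[-30,-35,0,0,1],[-30,-35,0,0,1],[-30,-35,0,0,1],[0,0,0,0,1]]]'
cat > meas.py <<'E'
from h import *
import sys
# usage: meas.py name climb_known(or nan)
f0=np.load('fit.npy')
def run(name,climb=0):
    c=snap(name); print(name,'cam pos',(-c['R'].T@c['t']).round(3))
    L=local(None,climb,f0[3],f0[4])
    for t in ['stand','collar_groove','pointer_tip','hinge_point','fork_pad','handle','collar_top']:
        for d in models.landmark_of(t,name)[:2]: print(t,np.round(d['uv'],1),round(d['conf'],2),'pred',proj(c,toW(f0,L[t]))[0].round(1))
    return c
if __name__=='__main__':
    c=run('wrist'); save(c,sys.argv[1])
E
python3 meas.py w1.png
```

```text
time: 3.9
tool_pos: [0.4597, -0.0079, 0.362]
orientation: [0.001, 0.213, 0.977, -0.001]
ft_force: [0.4, 1.2, -0.7]
gripper_width: 0.087
finger_force: 0.0
wrist cam pos [0.394 0.023 0.545]
stand [336.6 202.9] 0.6 pred [336.6 203.8]
collar_groove [331.  201.8] 0.81 pred [332.1 202.3]
pointer_tip [328.5 184.2] 0.44 pred [323.6 184.9]
hinge_point [369.5 280.8] 0.58 pred [367.6 285.3]
hinge_point [417.6 172.3] 0.23 pred [367.6 285.3]
fork_pad [372.1 322.9] 0.94 pred [373.4 327. ]
collar_top [328.1 194.7] 0.59 pred [330.9 200.8]
```

View pics/w1.png

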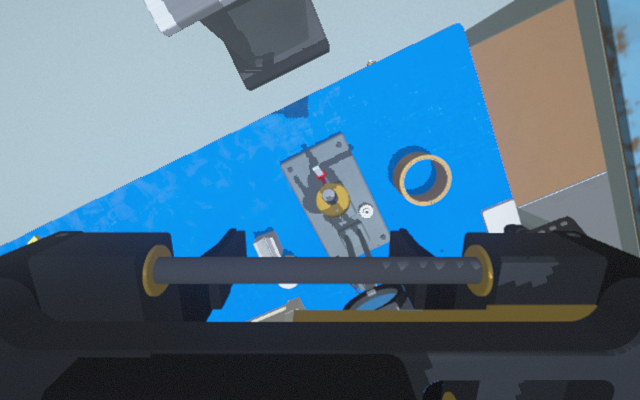

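Run:
```python
from h import *
c=snap('wrist'); print(c['K'].round(1).tolist(),c['k1'],np.round(c['mount'],3).tolist()); print(manip.get_state()['joints'].round(3), manip.get_state()['time'])
```

```text
[[288.3, 0.0, 317.3], [0.0, 288.3, 201.3], [0.0, 0.0, 1.0]] -0.003898169079821078 [[-0.0, -0.965, -0.262, 0.072], [1.0, -0.0, 0.0, 0.0], [-0.0, -0.262, 0.965, -0.183], [0.0, 0.0, 0.0, 1.0]]
[-0.545 -0.024  0.451  1.796  0.011  1.367  1.057] 4.35
```

```bash
python3 -m handwheel '[[[-20,9,20,0,1],[-19,8,40,0,1],[0,0,40,0,1],[0,0,40,0,1],[0,0,40,0,1],[0,0,40,0,1],[0,0,30,0,1],[0,0,0,0,1]]]'
python3 - <<'E'
from h import *
c=snap('scene'); save(c,'s1.png',(200,20,440,300,2.1))
c=snap('wrist'); save(c,'w2.png')
E
```

```text
time: 5.15
tool_pos: [0.4981, -0.0016, 0.108]
orientation: [-0.004, 0.207, 0.978, -0.002]
ft_force: [-0.4, 0.5, 0.6]
gripper_width: 0.0869
finger_force: 0.0
```

View pics/s1.png

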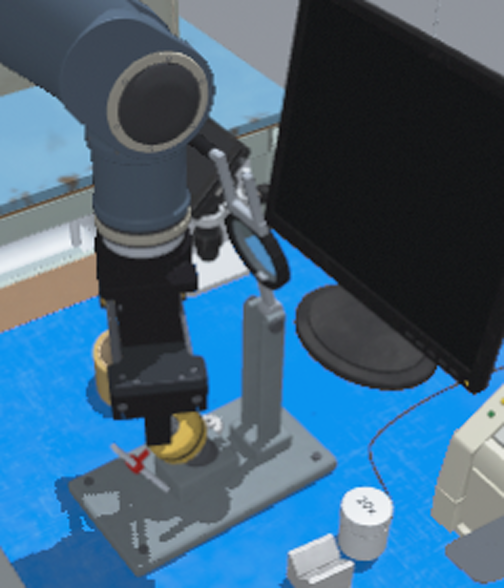

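View pics/w2.png

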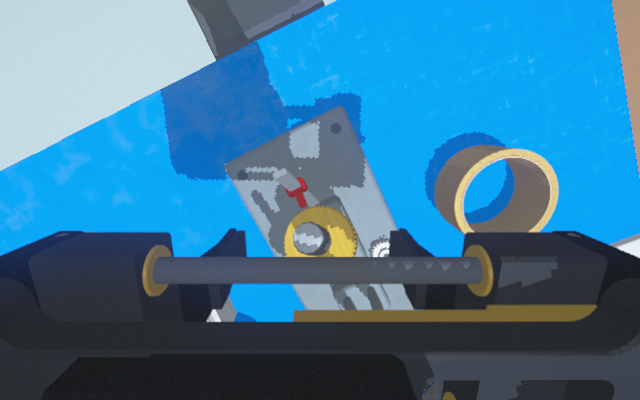

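```bash
python3 -m handwheel '[[[-10,1,20,0,1],[-7,0,19,0,1],[0,0,0,0,1],[0,0,0,0,1]]]'; python3 -m handwheel '[[[0,0,0,0,0],[0,0,0,0,0],[0,0,0,0,0],[0,0,0,0,0],[0,0,0,0,0]]]' 35
```

```text
time: 5.65
tool_pos: [0.5185, -0.0079, 0.0742]
orientation: [0.001, 0.208, 0.978, 0.001]
ft_force: [0.1, -0.7, 0.1]
gripper_width: 0.0872
finger_force: 0.0
time: 6.15
tool_pos: [0.5174, -0.008, 0.0727]
orientation: [0.0, 0.208, 0.978, 0.0]
ft_force: [0.9, -0.5, -0.4]
gripper_width: 0.0545
finger_force: 0.0
```

```bash
python3 -m handwheel '[[[0,0,0,0,0],[0,0,0,0,0],[0,0,0,-4,0],[0,0,-0.4,-8,0],[0,0,-0.4,-8,0],[0,0,-0.4,-8,0]]]' 35;  python3 -m handwheel '[[[0,0,-0.4,-8,0],[0,0,-0.4,-8,0],[0,0,-0.4,-8,0],[0,0,-0.4,-4,0],[0,0,0,0,0]]]'
python3 - <<'E'
from h import *
s=manip.get_state(); print(s['ft_torque'],s['joints'].round(2))
E
```

```text
time: 6.75
tool_pos: [0.5204, -0.0064, 0.0737]
orientation: [0.003, -0.037, 0.999, 0.001]
ft_force: [8.2, 6.7, -8.5]
gripper_width: 0.0516
finger_force: 34.7
time: 7.25
tool_pos: [0.5176, -0.0102, 0.077]
orientation: [0.0, -0.275, 0.961, -0.001]
ft_force: [-3.7, -2.2, 13.3]
gripper_width: 0.0391
finger_force: 42.6
[-0.28646737  0.80182783 -0.18766936] [-0.22  0.37  0.19  2.04 -0.1   0.74  2.16]
```

Run:
```python
from h import *
c=snap('wrist'); save(c,'w3.png',(150,50,500,260,2.2))
for t in ['collar_groove','collar_top','pointer_tip','stand']:
  print(t,[(np.round(d['uv'],1),round(d['conf'],2)) for d in models.landmark_of(t,'wrist')[:2]])
f0=np.load('fit.npy')
for cl in (0,.004):
  L=local(None,cl,f0[3],f0[4]); print(cl,{k:proj(c,toW(f0,L[k]))[0].round(1) for k in ['collar_groove','collar_top','pointer_tip','stand','rodtop']})
print(manip.get_state()['gripper_width'])
```

```text
collar_groove [(array([318.3, 239.8]), 0.85)]
collar_top [(array([326.2, 236.6]), 0.82)]
pointer_tip []
stand [(array([306.4, 229.2]), 0.94)]
0 {'collar_groove': array([317.2, 241.7]), 'collar_top': array([322.1, 240.6]), 'pointer_tip': array([342.8, 199.6]), 'stand': array([301.5, 231.2]), 'rodtop': array([338.5, 237. ])}
0.004 {'collar_groove': array([318.8, 241.4]), 'collar_top': array([323.9, 240.2]), 'pointer_tip': array([342.8, 199.6]), 'stand': array([301.5, 231.2]), 'rodtop': array([338.5, 237. ])}
0.039271193369421975
```

View pics/w3.png

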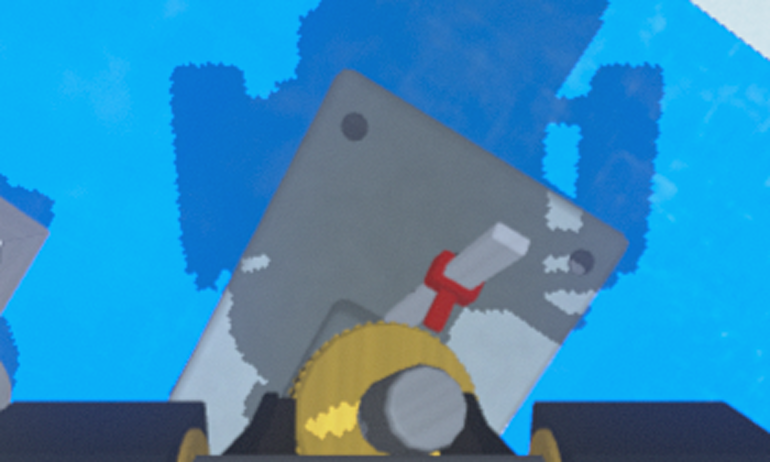

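```bash
python3 -m handwheel '[[[0,0,0,0,0.85],[0,0,0,0,0.85],[0,0,0,0,0.85],[0,0,4,8,0.85],[0,0,4,8,0.85],[0,0,4,8,0.85],[0,0,0,8,0.85],[0,0,0,8,0.85]]]' 35;  python3 -m handwheel '[[[0,0,0,8,0.85],[0,0,0,6,0.85],[0,0,0,0,0.85],[0,0,0,0,0.85]]]'
```

```text
time: 8.3
tool_pos: [0.5169, -0.0089, 0.063]
orientation: [-0.001, 0.073, 0.997, -0.001]
ft_force: [0.6, -0.6, 0.2]
gripper_width: 0.0739
finger_force: 0.0
time: 8.7
tool_pos: [0.5172, -0.0084, 0.0632]
orientation: [-0.0, 0.19, 0.982, -0.0]
ft_force: [-0.1, 0.1, 0.4]
gripper_width: 0.0739
finger_force: 0.0
```

```bash
python3 -m handwheel '[[[0,0,0,0,0],[0,0,0,0,0],[0,0,0,0,0],[0,0,0,0,0],[0,0,0,0,0]]]' 35;  python3 -m handwheel '[[[0,0,-0.3,-5,0],[0,0,-0.4,-7,0],[0,0,-0.4,-7,0]]]';python3 -m handwheel '[[[0,0,-0.4,-7,0],[0,0,-0.4,-7,0],[0,0,-0.4,-7,0],[0,0,-0.3,-6,0],[0,0,0,0,0]]]'
```

```text
time: 9.2
tool_pos: [0.5178, -0.0072, 0.0633]
orientation: [0.0, 0.19, 0.982, 0.0]
ft_force: [1.7, 2.2, -0.8]
gripper_width: 0.055
finger_force: 33.9
time: 9.5
tool_pos: [0.517, -0.0068, 0.0643]
orientation: [-0.0, 0.025, 1.0, 0.001]
ft_force: [1.6, 7.2, -2.5]
gripper_width: 0.0534
finger_force: 34.5
time: 10.0
tool_pos: [0.5158, -0.0061, 0.0655]
orientation: [-0.001, -0.208, 0.978, 0.002]
ft_force: [-2.7, 7.2, 0.3]
gripper_width: 0.054
finger_force: 36.3
```

```bash
python3 -m handwheel '[[[0,0,0,0,0.8],[0,0,0,0,0.8],[0,0,0,8,0.8],[0,0,0,8,0.8],[0,0,0,8,0.8],[0,0,0,8,0.8],[0,0,0,8,0.8],[0,0,0,8,0]]]' 35;  python3 -m handwheel '[[[0,0,0,0,0],[0,0,0,0,0],[0,0,0,0,0],[0,0,0,0,0],[0.2,0,-0.3,-4,0],[0.2,0,-0.5,-8,0],[0.2,0,-0.5,-8,0],[0.2,0,-0.5,-8,0]]]';python3 -m handwheel '[[[0.2,0,-0.5,-8,0],[0.2,0,-0.5,-8,0],[0.2,0,-0.3,-4,0],[0,0,0,0,0]]]'
```

```text
time: 10.8
tool_pos: [0.5174, -0.0091, 0.0661]
orientation: [0.0, 0.211, 0.977, -0.0]
ft_force: [0.5, -0.2, 0.4]
gripper_width: 0.0662
finger_force: 0.0
time: 11.6
tool_pos: [0.5163, -0.0066, 0.0677]
orientation: [-0.0, -0.037, 0.999, 0.001]
ft_force: [2.9, 6.3, -5.6]
gripper_width: 0.0533
finger_force: 34.8
time: 12.0
tool_pos: [0.5145, -0.0062, 0.0689]
orientation: [-0.001, -0.209, 0.978, 0.002]
ft_force: [-3.2, 6.4, 1.7]
gripper_width: 0.054
finger_force: 36.3
```

```bash
python3 -m handwheel '[[[0,0,0,0,0.8],[0,0,0,0,0.8],[0,0,0,8,0.8],[0,0,0,8,0.8],[0,0,0,8,0.8],[0,0,0,8,0.8],[0,0,0,8,0.8],[0,0,0,8,0.8]]]' 35;  python3 - <<'E'
from h import *
c=snap('wrist'); save(c,'w4.png',(200,120,440,260,3))
f0=np.load('fit.npy')
for t in ['collar_groove','collar_top','pointer_tip','stand']:
  print(t,[(np.round(d['uv'],1),round(d['conf'],2)) for d in models.landmark_of(t,'wrist')[:2]])
for cl in (0,.004,.008,.012):
  L=local(None,cl,f0[3],f0[4]); print(cl,{k:proj(c,toW(f0,L[k]))[0].round(1) for k in ['collar_groove','collar_top','pointer_tip','stand','rodtop']})
E
```

```text
time: 12.8
tool_pos: [0.5159, -0.0091, 0.0692]
orientation: [0.0, 0.211, 0.977, -0.0]
ft_force: [-0.4, 0.5, 0.2]
gripper_width: 0.0697
finger_force: 0.0
collar_groove [(array([317.8, 243.1]), 0.94)]
collar_top []
pointer_tip [(array([301.3, 198.8]), 0.72)]
stand [(array([334.1, 230.7]), 0.9)]
0 {'collar_groove': array([320.6, 247.8]), 'collar_top': array([316.3, 246.7]), 'pointer_tip': array([297.5, 202.3]), 'stand': array([333.5, 236.1]), 'rodtop': array([302. , 243.1])}
0.004 {'collar_groove': array([319.2, 247.5]), 'collar_top': array([314.8, 246.3]), 'pointer_tip': array([297.5, 202.3]), 'stand': array([333.5, 236.1]), 'rodtop': array([302. , 243.1])}
0.008 {'collar_groove': array([317.8, 247.1]), 'collar_top': array([313.1, 245.9]), 'pointer_tip': array([297.5, 202.3]), 'stand': array([333.5, 236.1]), 'rodtop': array([302. , 243.1])}
0.012 {'collar_groove': array([316.3, 246.7]), 'collar_top': array([311.4, 245.5]), 'pointer_tip': array([297.5, 202.3]), 'stand': array([333.5, 236.1]), 'rodtop': array([302. , 243.1])}
```

```bash
python3 -m handwheel '[[[0,0,0,0,0],[0,0,0,0,0],[0,0,0,0,0],[0,0,0,0,0],[0.2,0,-0.3,-4,0],[0.2,0,-0.5,-8,0],[0.2,0,-0.5,-8,0],[0.2,0,-0.5,-8,0]]]';python3 -m handwheel '[[[0.2,0,-0.5,-8,0],[0.2,0,-0.5,-8,0],[0.2,0,-0.3,-4,0],[0,0,0,0,0],[0,0,0,0,1],[0,0,0,0,1],[0,0,0,0,1],[0,0,0,0,1]]]'; python3 -m handwheel '[[[20,0,-20,8,1],[20,0,-40,8,1],[0,0,-40,8,1]]]'
```

```text
time: 13.85
tool_pos: [0.515, -0.0066, 0.0706]
orientation: [-0.0, -0.037, 0.999, 0.001]
ft_force: [1.7, 4.6, -6.0]
gripper_width: 0.0529
finger_force: 34.9
time: 14.65
tool_pos: [0.5149, -0.0084, 0.0722]
orientation: [0.0, -0.208, 0.978, -0.0]
ft_force: [-0.6, -0.2, -0.4]
gripper_width: 0.0775
finger_force: 0.0
time: 14.95
tool_pos: [0.4739, -0.0231, 0.1723]
orientation: [-0.002, 0.004, 1.0, -0.0]
ft_force: [1.2, 0.7, 0.4]
gripper_width: 0.0867
finger_force: 0.0
```

```bash
python3 -m handwheel '[[[0,-45,-10,0,1],[0,-45,0,0,1],[0,-47,0,0,1],[0,0,0,8.5,1],[0,0,0,8.5,1],[0,0,0,8.5,1],[0,0,0,8.5,1],[0,0,0,8.5,1]]]';python3 -m handwheel '[[[0,0,0,8.5,1],[0,0,0,8.5,1],[0,0,0,8.5,1],[0,0,0,8.5,1],[0,0,0,8.5,1],[0,0,0,8.5,1],[0,0,0,8.5,1],[0,0,0,8.5,1]]]';python3 -m handwheel '[[[0,0,0,8.5,1],[0,0,10,8.5,1],[0,0,20,8.5,1],[0,0,20,8.5,1],[0,0,0,8.5,1],[0,0,0,0,1],[0,0,0,0,1]]]'
cat > side.py <<'E'
from h import *
import sys
f0=np.load('fit.npy'); c=snap('wrist'); P=-c['R'].T@c['t']; print('cam',P.round(3))
obs={}
for t in ['stand','collar_groove','collar_top','pointer_tip','hinge_point']:
    ds=models.landmark_of(t,'wrist'); 
    if ds: obs[t]=np.array(ds[0]['uv']); print(t,obs[t].round(1),round(ds[0]['conf'],2))
def pts(q): return local(None,q[0],q[1],f0[4])
def res(q):
    L=pts(q); p=np.array([f0[0]+q[2],f0[1]+q[3],f0[2]])
    r=[proj(c,toW(p,L[t]))[0]-uv for t,uv in obs.items()]
    return np.concatenate(r+[np.array(q[2:4])/.002])
f=least_squares(res,[.010,.014,0,0],loss='soft_l1'); print('climb,ptr,dx,dy (mm)',(f.x*1e3).round(2),'gap',round((f.x[1]-f.x[0])*1e3,2)); print(res(f.x).round(1))
J=np.linalg.inv(f.jac.T@f.jac); print('sd mm/px',(np.sqrt(np.diag(J))*1e3).round(2))
p=obs.get('collar_groove',proj(c,toW(f0,local(0,.01,.014,0)['collar_groove']))[0]).astype(int)
x0=int(np.clip(p[0]-60,0,520));y0=int(np.clip(p[1]-50,0,300)); print('crop',x0,y0)
save(c,sys.argv[1],(x0,y0,x0+120,y0+100,6)); np.savez('side.npz',im=c['color'])
E
python3 side.py d1.png
```

```text
time: 15.75
tool_pos: [0.4771, -0.159, 0.1821]
orientation: [0.0, 0.366, 0.931, -0.0]
ft_force: [-0.1, 0.2, -0.3]
gripper_width: 0.087
finger_force: 0.0
time: 16.55
tool_pos: [0.4771, -0.1588, 0.1822]
orientation: [0.0, 0.823, 0.567, 0.0]
ft_force: [0.3, 0.4, -0.7]
gripper_width: 0.0871
finger_force: 0.0
time: 17.25
tool_pos: [0.4775, -0.1588, 0.1324]
orientation: [0.0, 0.972, 0.235, 0.0]
ft_force: [-0.7, -0.1, 0.9]
gripper_width: 0.0872
finger_force: 0.0
cam [ 0.541 -0.125  0.315]
stand [212.2  58.8] 0.85
collar_groove [151.8  81.8] 0.81
collar_top [141.7  87. ] 0.69
pointer_tip [153.1 115.5] 0.53
climb,ptr,dx,dy (mm) [10.46 10.76 -1.73  0.75] gap 0.3
[ 2.9  1.3  0.4 -0.8 -0.5  0.4 -0.4 -0.6 -0.9  0.4]
sd mm/px [2.78 2.85 1.72 1.26]
crop 91 31
```

View pics/d1.png

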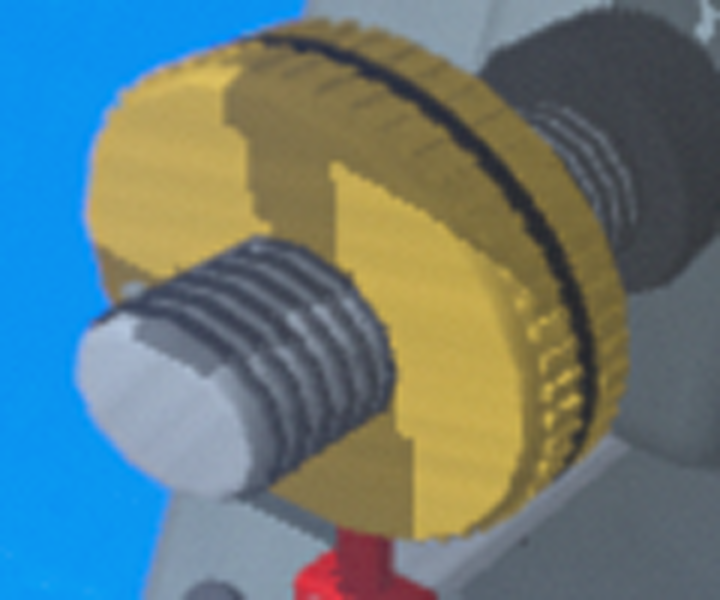

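```bash
cat > ring.py <<'E'
from h import *
f0=np.load('fit.npy')
def ringfit(c,groove,rod,bar,toppts=[]):
    # pixel lists in full image px; bar: pointer bar centre points
    def P(q,X): return proj(c,toW(np.array([f0[0]+q[2],f0[1]+q[3],f0[2]]),X+np.array([0,0,q[4]])))[0]
    th=np.linspace(0,2*np.pi,361)
    def circ(q,h,r): 
        p=np.array([f0[0]+q[2],f0[1]+q[3],f0[2]]); X=O+u*h+np.array([0,0,q[4]])+r*(np.cos(th)[:,None]*n+np.sin(th)[:,None]*np.array([0,1,0]))
        return proj(c,np.array([toW(p,x) for x in X]))
    def near(C,g): return np.linalg.norm(C-g,axis=1).min()
    def line(q,b):
        a=P(q,O+u*(.060+q[1])-n*.029); d=P(q,O+u*(.060+q[1])-n*.045)-a; d/=np.linalg.norm(d); e=b-a; return d[0]*e[1]-d[1]*e[0]
    def res(q):
        G=circ(q,.060+q[0],.0267); T=circ(q,.072+q[0],.027);R=circ(q,.103,.010)
        return np.array([near(G,g) for g in groove]+[near(T,g) for g in toppts]+[near(R,g) for g in rod]+[line(q,b) for b in bar]+[q[2]/.003,q[3]/.003,q[4]/.003])
    f=least_squares(res,[.010,.014,0,0,0],diff_step=1e-3,x_scale=.01); 
    print('climb,ptr,dx,dy,dz mm',(f.x*1e3).round(2),'gap',round((f.x[1]-f.x[0])*1e3,2),'\n',f.fun.round(1)); return f.x
E
python3 - <<'E'
from ring import *
c=snap('wrist')
a=lambda L:np.array(L)/6+np.array([91,31])-.4
ringfit(c,a([(280,40),(400,85),(480,150),(540,225),(575,300),(590,370),(575,450)]),a([(80,370),(95,430),(150,480),(230,492),(245,440),(100,330)]),a([(364,535),(365,560)]))
E
```

```text
climb,ptr,dx,dy,dz mm [ 6.47 10.71 -2.25  2.38 -0.59] gap 4.25 
 [ 0.8  0.2  0.4  0.1  0.3  0.2  0.4  1.4  0.4  0.1  1.7  1.3  1.4  0.
 -0.  -0.8  0.8 -0.2]
```

```bash
cat > ov.py <<'E'
from h import *
f0=np.load('fit.npy')
th=np.linspace(0,2*np.pi,361)
def fit2(c,sets,bar,w=.004):
    """sets: list of (height fn of climb, radius, pts)"""
    def pose(q): return np.array([f0[0]+q[2],f0[1]+q[3],f0[2]+q[5]])
    def circ(q,h,r):
        X=O+u*h+np.array([0,0,q[4]])+r*(np.cos(th)[:,None]*n+np.sin(th)[:,None]*np.array([0,1,0]))
        return proj(c,np.array([toW(pose(q),x) for x in X]))
    def P(q,X): return proj(c,toW(pose(q),X+np.array([0,0,q[4]])))[0]
    def line(q,b):
        a=P(q,O+u*(.060+q[1])-n*.029); d=P(q,O+u*(.060+q[1])-n*.045)-a; d/=np.linalg.norm(d); e=b-a; return d[0]*e[1]-d[1]*e[0]
    def near(C,g):
        d=C-g; k=np.linalg.norm(d,axis=1).argmin(); t=C[(k+1)%360]-C[k-1]; t/=np.linalg.norm(t); return t[0]*d[k][1]-t[1]*d[k][0]
    def res(q): return np.array([near(circ(q,h(q),r),g) for h,r,pts in sets for g in pts]+[line(q,b) for b in bar]+list(np.array(q[2:5])/w)+[q[5]/.02])
    f=least_squares(res,[.009,.013,0,0,0,0],diff_step=1e-3,x_scale=.01,loss='soft_l1')
    print('climb,ptr,dx,dy,dz mm',(f.x*1e3).round(2),'gap',round((f.x[1]-f.x[0])*1e3,2)); i=0; r=res(f.x)
    for h,rr,p in sets: print(r[i:i+len(p)].round(1)); i+=len(p)
    sd=np.sqrt(np.diag(np.linalg.inv(f.jac.T@f.jac)))*1e3; print('sd',sd.round(2)); return f.x,circ,P
E
python3 - <<'E'
from ov import *
c=snap('wrist'); 
a=lambda L:np.array(L)/6+np.array([91,31])-.4
gr=a([(280,40),(400,85),(480,150),(540,225),(575,300),(590,370),(575,450)])
rod=a([(78,370),(95,430),(150,480),(220,497)])
base=a([(340,270),(375,310),(393,370)])
top=a([(90,215),(105,285),(430,540),(480,525)])
bar=a([(364,535),(365,560)])
G=(lambda q:.060+q[0],.0267,gr);T=(lambda q:.072+q[0],.0265,top);R=(lambda q:.103,.0098,rod);B=(lambda q:.072+q[0],.0098,base)
fit2(c,[G,R,B,T],bar)
q,circ,P=fit2(c,[G,R,B],bar)
im=c['color'][31:131,91:211,::-1]; im=cv2.resize(im,None,fx=6,fy=6,interpolation=cv2.INTER_CUBIC)
for h,r,col in [(.060+q[0],.0267,(0,0,255)),(.072+q[0],.027,(0,255,0)),(.103,.01,(255,0,255)),(.072+q[0],.01,(255,255,0))]:
    C=((circ(q,h,r)-[91,31]+.4)*6).astype(int); cv2.polylines(im,[C],True,col,1)
for s in (.029,.045): cv2.circle(im,tuple(((P(q,O+u*(.06+q[1])-n*s)-[91,31]+.4)*6).astype(int)),4,(255,255,255),-1)
cv2.imwrite('pics/o1.png',im)
E
```

```text
climb,ptr,dx,dy,dz mm [ 6.94 10.64 -1.9   1.86 -0.09 -5.24] gap 3.7
[-0.4  0.3  0.3  0.   0.1 -0.2 -0.5]
[ 0.8 -0.7 -0.3  0.6]
[0.1 0.1 0.3]
[ 0.4 -0.1  0.2  0.2]
sd [ 0.78  1.32  0.53  1.28  1.5  18.8 ]
climb,ptr,dx,dy,dz mm [ 7.5  11.09 -1.59  1.18  1.07 -2.25] gap 3.59
[-0.3  0.3  0.3  0.   0.1 -0.1 -0.3]
[ 0.7 -0.8 -0.4  0.7]
[-0.2 -0.2  0.1]
sd [ 1.1   1.44  0.69  1.59  2.22 19.48]
```

View pics/o1.png

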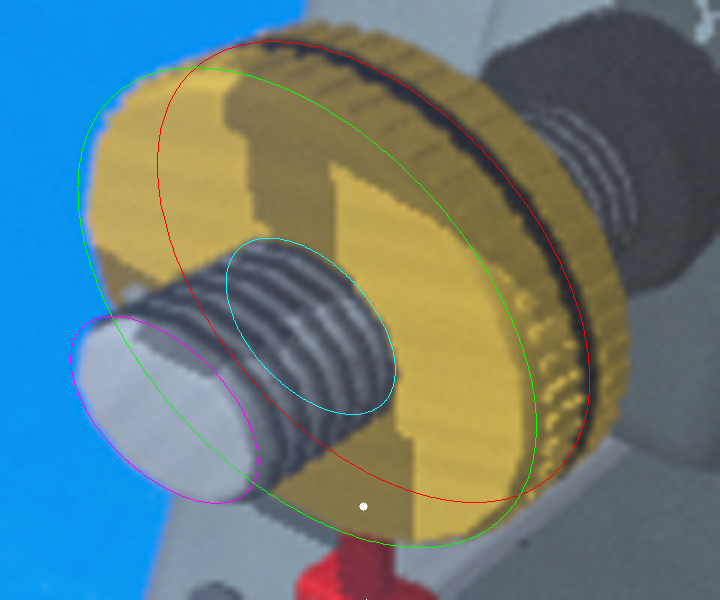

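```bash
python3 -m handwheel '[[[0,0,-25,-8.2,1],[0,0,-25,-8.2,1],[0,0,0,-8.2,1],[0,0,0,-8.2,1],[0,0,0,-8.2,1],[0,0,0,-8.2,1],[0,0,0,-8.2,1],[0,0,0,-8.2,1]]]'; python3 -m handwheel '[[[0,0,0,-8.2,1],[0,0,0,-8.2,1],[0,0,0,-8.2,1],[0,0,0,-8.2,1],[0,0,0,-8.2,1],[0,0,0,-8.2,1],[0,0,0,-8.2,1],[0,0,0,-8.2,1]]]'; python3 -m handwheel '[[[9,37,0,0,1],[9,37,0,0,1],[9,37,0,0,1],[9,36,0,0,1],[0,0,20,0,1],[0,0,0,0,1]]]'
```

```text
time: 18.45
tool_pos: [0.4771, -0.1586, 0.1822]
orientation: [-0.0, 0.689, 0.725, 0.0]
ft_force: [-0.1, 1.1, -0.0]
gripper_width: 0.0871
finger_force: 0.0
time: 19.25
tool_pos: [0.4771, -0.1587, 0.1821]
orientation: [0.0, 0.186, 0.983, 0.0]
ft_force: [-0.9, 0.1, -0.3]
gripper_width: 0.087
finger_force: 0.0
time: 19.85
tool_pos: [0.4967, -0.0076, 0.1604]
orientation: [-0.002, 0.188, 0.982, -0.001]
ft_force: [0.0, -0.7, -0.5]
gripper_width: 0.0874
finger_force: 0.0
```

```bash
python3 -m handwheel '[[[-6,2.5,30,0,1],[-5,2,30,0,1],[-5,2,29,0,1],[0,0,0,0,0],[0,0,0,0,0],[0,0,0,0,0],[0,0,0,0,0],[0,0,0,0,0]]]' 40; python3 -m handwheel '[[[0,0,0,0,0],[0.2,0,-0.3,-4,0],[0.2,0,-0.5,-8,0],[0.2,0,-0.5,-8,0],[0.2,0,-0.5,-8,0],[0.2,0,-0.5,-8,0],[0.2,0,-0.5,-8,0],[0.2,0,-0.3,-4,0]]]'; python3 -m handwheel '[[[0,0,0,0,0]]]'
```

```text
time: 20.65
tool_pos: [0.5163, -0.0085, 0.0743]
orientation: [0.001, 0.189, 0.982, 0.001]
ft_force: [0.8, 1.6, -0.1]
gripper_width: 0.0552
finger_force: 4.0
time: 21.45
tool_pos: [0.5139, -0.0053, 0.0767]
orientation: [0.0, -0.227, 0.974, 0.002]
ft_force: [-3.9, 8.4, 5.2]
gripper_width: 0.0524
finger_force: 41.6
time: 21.55
tool_pos: [0.5139, -0.0053, 0.0768]
orientation: [0.0, -0.226, 0.974, 0.002]
ft_force: [-3.5, 9.8, 5.5]
gripper_width: 0.0527
finger_force: 41.6
```

```bash
python3 -m handwheel '[[[0,0,0,0,0.8],[0,0,0,0,0.8],[0,0,2,8,0.8],[0,0,1,8,0.8],[0,0,0,4,0],[0,0,0,0,0],[0,0,0,0,0],[0,0,0,0,0]]]' 40; python3 -m handwheel '[[[0,0,0,0,0],[0.2,0,-0.3,-6,0],[0.2,0,-0.5,-8,0],[0.2,0,-0.5,-6,0],[0,0,0,0,0],[0,0,0,0,1],[0,0,0,0,1],[0,0,0,0,1]]]'; python3 -m handwheel '[[[20,0,-20,8.5,1],[20,0,-40,8.5,1],[0,0,-40,8.5,1],[0,-45,-8,8.5,1]]]'
```

```text
time: 22.35
tool_pos: [0.514, -0.0063, 0.0732]
orientation: [-0.0, -0.055, 0.998, 0.001]
ft_force: [0.0, 5.6, 0.8]
gripper_width: 0.0528
finger_force: 40.0
time: 23.15
tool_pos: [0.5139, -0.0093, 0.0746]
orientation: [0.0, -0.227, 0.974, -0.0]
ft_force: [-0.1, -0.2, -1.0]
gripper_width: 0.0698
finger_force: 0.0
time: 23.55
tool_pos: [0.4806, -0.0645, 0.1869]
orientation: [0.004, 0.066, 0.998, 0.002]
ft_force: [1.6, -0.6, -0.3]
gripper_width: 0.0865
finger_force: 0.0
```

```bash
python3 -m handwheel '[[[-5,-45,0,0,1],[-5,-48,0,0,1],[0,0,0,8.5,1],[0,0,0,8.5,1],[0,0,0,8.5,1],[0,0,0,8.5,1],[0,0,0,8.5,1],[0,0,0,8.5,1]]]';python3 -m handwheel '[[[0,0,0,8.5,1],[0,0,0,8.5,1],[0,0,0,8.5,1],[0,0,0,8.5,1],[0,0,0,8.5,1],[0,0,0,8.5,1],[0,0,0,8.5,1],[0,0,0,8.5,1]]]';python3 -m handwheel '[[[0,0,15,8.5,1],[0,0,20,8.5,1],[0,0,20,8.5,1],[0,0,0,0,1],[0,0,0,0,1]]]'; python3 side.py d2.png
```

```text
time: 24.35
tool_pos: [0.4744, -0.1629, 0.1827]
orientation: [0.0, 0.494, 0.87, -0.0]
ft_force: [-0.0, -0.4, 0.5]
gripper_width: 0.0866
finger_force: 0.0
time: 25.15
tool_pos: [0.4744, -0.1629, 0.1827]
orientation: [0.0, 0.896, 0.445, 0.0]
ft_force: [-0.0, -0.4, -0.0]
gripper_width: 0.0868
finger_force: 0.0
time: 25.65
tool_pos: [0.4745, -0.1627, 0.1278]
orientation: [0.0, 0.971, 0.241, -0.0]
ft_force: [-0.4, -0.9, 1.0]
gripper_width: 0.0868
finger_force: 0.0
cam [ 0.538 -0.128  0.311]
stand [209.4  53.1] 0.78
collar_groove [141.3  71.3] 0.61
collar_top [132.6  74.3] 0.67
pointer_tip [144.7 108.4] 0.77
climb,ptr,dx,dy (mm) [ 9.67 10.73 -2.89  2.45] gap 1.06
[ 0.9 -0.1  2.5 -0.3 -0.6  2.8 -0.7 -1.6 -1.4  1.2]
sd mm/px [1.97 2.29 1.04 0.98]
crop 81 21
```

View pics/d2.png

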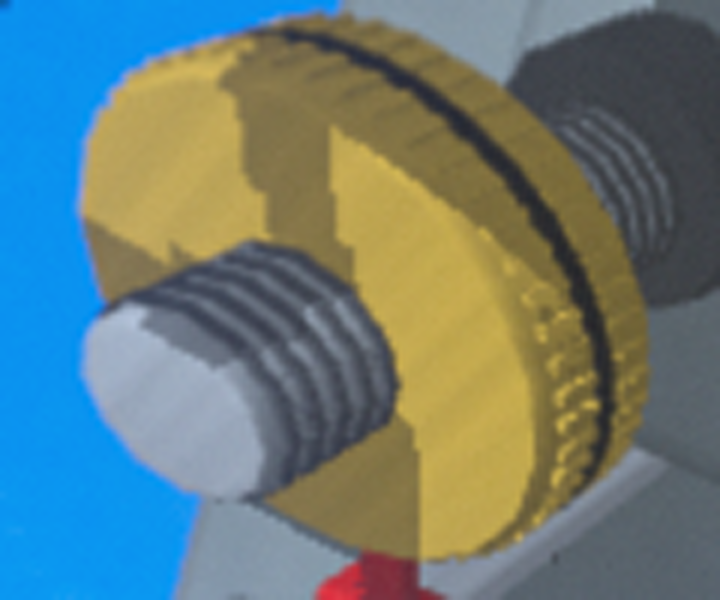

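Run:
```python
from ov import *
c=snap('wrist'); 
a=lambda L:np.array(L)/6+np.array([81,21])-.4
gr=a([(300,35),(400,82),(480,140),(540,213),(580,285),(600,350),(608,410),(592,475)])
rod=a([(83,375),(100,435),(150,480),(215,498)])
base=a([(335,277),(375,322),(397,378)])
top=a([(80,210),(440,558),(490,545),(535,490)])
bar=a([(388,560),(390,580)])
G=(lambda q:.060+q[0],.0267,gr);T=(lambda q:.072+q[0],.0265,top);R=(lambda q:.103,.0098,rod);B=(lambda q:.072+q[0],.0098,base)
fit2(c,[G,R,B,T],bar)
q,circ,P=fit2(c,[G,R,B],bar)
im=c['color'][21:131,81:201,::-1]; im=cv2.resize(im,None,fx=5,fy=5,interpolation=cv2.INTER_CUBIC)
for h,r,col in [(.060+q[0],.0267,(0,0,255)),(.072+q[0],.027,(0,255,0)),(.103,.01,(255,0,255)),(.072+q[0],.01,(255,255,0))]:
    C=((circ(q,h,r)-[81,21]+.4)*5).astype(int); cv2.polylines(im,[C],True,col,1)
for d in (-.002,.002):
  for s,e in [((1,-1),(1,1)),]:
    for yy in (-.002,.002):
      A,Bq=[tuple(((P(q,O+u*(.06+q[1]+d)-n*s_+np.array([0,yy,0]))-[81,21]+.4)*5).astype(int)) for s_ in (.029,.040)]; cv2.line(im,A,Bq,(255,255,255),1)
cv2.imwrite('pics/o2.png',im); print(manip.get_state()['time'])
```

```text
climb,ptr,dx,dy,dz mm [ 9.45 10.   -1.66  1.86  1.14 -5.65] gap 0.55
[-0.6  0.7 -0.1 -0.  -0.2 -0.1 -0.7 -1.1]
[ 1.  -1.1 -0.6  1. ]
[0.9 0.8 0.3]
[0.4 0.9 0.5 0. ]
sd [ 0.92  1.34  0.57  1.44  1.66 19.51]
climb,ptr,dx,dy,dz mm [10.73 11.14 -1.04 -0.07  3.9  -0.91] gap 0.41
[-0.5  0.6 -0.2 -0.1 -0.1  0.1 -0.3 -0.4]
[ 0.7 -1.3 -0.6  1.4]
[0.2 0.2 0. ]
sd [ 1.09  1.4   0.7   1.65  2.3  19.52]
26.0
```

View pics/o2.png

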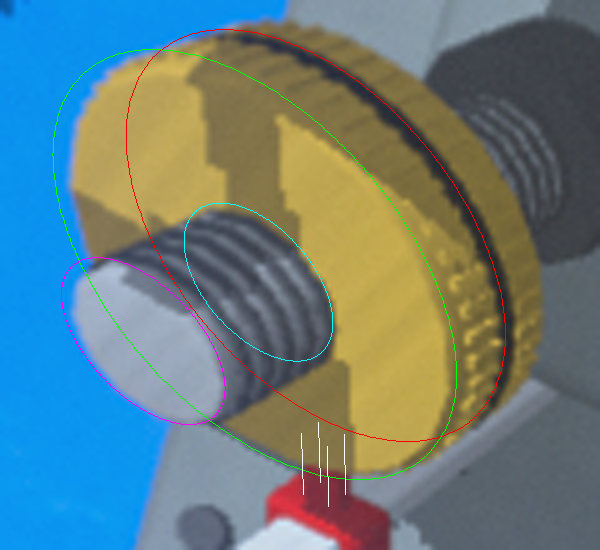

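Run:
```python
from ov import *
c=snap('wrist'); R0=c['R'].copy(); t0=c['t'].copy(); cp=-R0.T@t0
a=lambda L:np.array(L)/6+np.array([81,21])-.4
gr=a([(300,35),(400,82),(480,140),(540,213),(580,285),(600,350),(608,410),(592,475)])
rod=a([(83,375),(100,435),(150,480),(215,498)])
base=a([(335,277),(375,322),(397,378)]); bar=a([(388,560),(390,580)])
def near(C,g):
    d=C-g;k=np.linalg.norm(d,axis=1).argmin();t=C[(k+1)%360]-C[k-1];t/=np.linalg.norm(t);return t[0]*d[k][1]-t[1]*d[k][0]
def run(sr,free,rg=.0267):
    def res(q):
        Q=Rn.from_rotvec(q[5:8]).as_matrix(); c['R']=Q@R0; c['t']=-c['R']@cp
        p=np.array([f0[0]+q[2],f0[1]+q[3],f0[2]]); Z=np.array([0,0,q[4]])
        ci=lambda h,r: proj(c,np.array([toW(p,O+u*h+Z+r*(np.cos(s)*n+np.sin(s)*np.array([0,1,0]))) for s in th]))
        P=lambda X: proj(c,toW(p,X+Z))[0]
        A=P(O+u*(.06+q[1])-n*.029);d=P(O+u*(.06+q[1])-n*.045)-A;d/=np.linalg.norm(d)
        return np.array([near(ci(.06+q[0],rg),g) for g in gr]+[near(ci(.103,.0098-q[8]),g) for g in rod]+[near(ci(.072+q[0],.0098),g) for g in base]+[d[0]*(b-A)[1]-d[1]*(b-A)[0] for b in bar]+list(q[2:5]/.004)+list(q[5:8]/sr)+[q[8]/free])
    f=least_squares(res,np.r_[.0105,.0115,np.zeros(7)],diff_step=1e-3,x_scale=.01)
    C=np.linalg.inv(f.jac.T@f.jac)*.25; g=np.zeros(9);g[0]=-1;g[1]=1
    print((f.x*1e3).round(1),'gap',round((f.x[1]-f.x[0])*1e3,2),'sd',round(np.sqrt(g@C@g)*1e3,2),'cost',round(f.cost,2))
run(.001,.0001);run(.02,.0001);run(.02,.001);run(.05,.001);run(.02,.001,.0262)
```

```text
[10.6 11.  -1.2  0.3  3.5 -0.  -0.  -0.   0. ] gap 0.43 sd 0.49 cost 3.17
[10.6 10.6 -0.2 -0.4  3.  -3.6 -5.6 -0.4  0. ] gap 0.01 sd 0.74 cost 3.06
[ 9.6  9.7 -0.5 -0.6  3.6 -3.1 -6.2 -2.   0.9] gap 0.08 sd 0.74 cost 2.56
[  9.7   9.3   0.   -1.1   3.2  -6.6 -11.2   0.6   0.9] gap -0.35 sd 1.05 cost 2.47
[10.1 10.4 -0.2 -1.8  5.7 -2.7 -5.1 -1.   0.8] gap 0.3 sd 0.73 cost 3.85
```

Run:
```python
from h import *
f0=np.load('fit.npy')
for nme,pts in [('top',[(165,123),(230,122),(342,110),(150,40)]),('scene',[(271,170),(345,10),(425,205),(472,78)])]:
    c=snap(nme); K=c['K']; P=-c['R'].T@c['t']
    for p in pts:
        s=(np.array(p)-K[:2,2])/K[0,0]; s=s/(1+c['k1']*(s**2).sum()); d=c['R'].T@np.r_[s,1]
        print(nme,p,[(z,(P+d*(z-P[2])/d[2])[:2].round(3).tolist()) for z in (.1,.2,.3,.4,.5)])
    for t in ['handle','fork_pad','hinge_point']:
        for d in models.landmark_of(t,nme)[:1]: print(t,np.round(d['uv'],1),round(d['conf'],2),'pred',proj(c,toW(f0,local(0,0,f0[3],f0[4])[t]))[0].round(1))
print(manip.get_state()['joints'].round(2))
```

```text
top (165, 123) [(0.1, [0.779, 0.29]), (0.2, [0.742, 0.259]), (0.3, [0.704, 0.228]), (0.4, [0.667, 0.197]), (0.5, [0.629, 0.165])]
top (230, 122) [(0.1, [0.775, 0.146]), (0.2, [0.738, 0.128]), (0.3, [0.701, 0.111]), (0.4, [0.664, 0.093]), (0.5, [0.627, 0.076])]
top (342, 110) [(0.1, [0.793, -0.102]), (0.2, [0.754, -0.097]), (0.3, [0.715, -0.091]), (0.4, [0.676, -0.085]), (0.5, [0.638, -0.079])]
top (150, 40) [(0.1, [0.983, 0.331]), (0.2, [0.927, 0.296]), (0.3, [0.87, 0.261]), (0.4, [0.813, 0.226]), (0.5, [0.756, 0.191])]
handle [253.2 185.3] 0.91 pred [256.7 182.5]
fork_pad [297.1 178.7] 0.74 pred [297.  181.5]
hinge_point [300.7 175.5] 0.61 pred [298.9 176.1]
scene (271, 170) [(0.1, [0.576, 0.137]), (0.2, [0.52, 0.03]), (0.3, [0.464, -0.076]), (0.4, [0.408, -0.183]), (0.5, [0.352, -0.29])]
scene (345, 10) [(0.1, [1.206, 0.737]), (0.2, [1.06, 0.545]), (0.3, [0.914, 0.353]), (0.4, [0.769, 0.16]), (0.5, [0.623, -0.032])]
scene (425, 205) [(0.1, [0.778, -0.122]), (0.2, [0.694, -0.192]), (0.3, [0.609, -0.262]), (0.4, [0.524, -0.332]), (0.5, [0.44, -0.402])]
scene (472, 78) [(0.1, [1.235, 0.183]), (0.2, [1.085, 0.07]), (0.3, [0.935, -0.043]), (0.4, [0.785, -0.157]), (0.5, [0.636, -0.27])]
[-0.41  0.34  0.81  2.05 -0.32  0.87 -0.5 ]
```

```bash
python3 -m handwheel '[[[0,0,-40,-8,1],[0,0,-40,-8,1],[0,0,-40,-8,1],[0,0,-40,-8,1],[0,0,-40,-8,1],[0,0,-40,-8,1],[0,0,-40,-8,1],[0,0,-20,-7,1]]]'; python3 -m handwheel '[[[0,0,0,0,1],[40,17,0,0,1],[40,17,0,0,1],[40,17,0,0,1],[40,17,0,0,1],[40,17,0,0,1],[38,15,0,0,1],[0,0,0,0,1]]]'
python3 - <<'E'
from h import *
f0=np.load('fit.npy'); c=snap('wrist'); print(manip.get_state()['tool_pos'])
for t in ['handle','fork_pad','hinge_point']:
    for d in models.landmark_of(t,'wrist')[:1]: print(t,np.round(d['uv'],1),round(d['conf'],2))
    for a in (1.75,1.8,1.85): print(a,proj(c,toW(f0,local(0,0,f0[3],a)[t]))[0].round(1))
E
```

```text
time: 27.25
tool_pos: [0.4753, -0.1628, 0.4311]
orientation: [0.002, 0.701, 0.713, 0.002]
ft_force: [-0.5, -0.8, -0.6]
gripper_width: 0.0866
finger_force: 0.0
time: 28.05
tool_pos: [0.572, 0.085, 0.4241]
orientation: [-0.002, 0.7, 0.715, -0.001]
ft_force: [-0.8, 0.1, -0.8]
gripper_width: 0.0872
finger_force: 0.0
[0.57145905 0.0808973  0.42470069]
handle [321.  224.2] 0.69
1.75 [312.9 225.9]
1.8 [320.9 226.7]
1.85 [329.1 227.5]
fork_pad [326.6 270.7] 0.72
1.75 [318.1 273.4]
1.8 [324.  274.4]
1.85 [330.1 275.3]
hinge_point [306.1 202.2] 0.59
1.75 [351.  231.4]
1.8 [351.  231.4]
1.85 [351.  231.4]
```

```bash
python3 -m handwheel '[[[-2,3,30,0,1],[0,0,30,0,1],[0,0,25,0,1],[0,0,14,0,1],[0,0,0,0,1],[0,0,0,0,0.1],[0,0,0,0,0.1],[0,0,0,0,0.1]]]' 8; python3 -m handwheel '[[[0,0,0,0,0.1],[0,0,0,0,0.1],[0,0,0,0,0.1]]]'
python3 - <<'E'
import numpy as np
from h import u,n
A=np.linspace(1.80,0.05,19); E=np.array([165*(-n*np.cos(a)+u*np.sin(a)) for a in A]); d=np.diff(E,axis=0)
print([[0,round(x[0]),round(-x[2])] for x in d]); print(E[-1]-E[0]); print(165*(-n*np.cos(-.039)+u*np.sin(-.039))-E[-1])
E
```

```text
time: 29.05
tool_pos: [0.5753, 0.0751, 0.3298]
orientation: [0.001, 0.703, 0.711, 0.001]
ft_force: [-0.1, 0.7, -0.5]
gripper_width: 0.0709
finger_force: 0.0
time: 29.35
tool_pos: [0.5747, 0.0752, 0.3287]
orientation: [0.0, 0.703, 0.711, 0.0]
ft_force: [-0.4, 0.4, -0.5]
gripper_width: 0.0469
finger_force: 0.0
[[0, -15, 5], [0, -15, 7], [0, -14, 8], [0, -13, 10], [0, -12, 11], [0, -11, 12], [0, -10, 13], [0, -8, 14], [0, -7, 14], [0, -6, 15], [0, -4, 16], [0, -3, 16], [0, -1, 16], [0, 1, 16], [0, 2, 16], [0, 4, 16], [0, 5, 15], [0, 7, 15]]
[ -98.9623219     0.         -233.15650571]
[  7.27004262  -0.         -12.75356401]
```

```bash
python3 -m handwheel '[[[0,0,4,0,0.05],[0,0,0,0,0.05],[0,0,0,0,0.05],[0,0,0,0,0.05],[0,0,0,0,0.05],[0,0,0,0,0.05],[0,0,0,0,0.05]]]' 8
```

```text
time: 30.05
tool_pos: [0.5749, 0.0751, 0.3246]
orientation: [0.0, 0.703, 0.711, 0.0]
ft_force: [2.5, 0.2, -1.1]
gripper_width: 0.0098
finger_force: 6.8
```

```bash
python3 -m handwheel '[[[0,0,0,0,0.35],[0,0,0,0,0.35],[0,0,5,0,0.35],[0,0,4,0,0.05],[0,0,0,0,0.05],[0,0,0,0,0.05],[0,0,0,0,0.05],[0,0,0,0,0.05]]]' 8
python3 - <<'E'
from h import *
f0=np.load('fit.npy')
for nme in ('scene','top'):
    c=snap(nme)
    for t in ['handle','fork_pad']:
        for d in models.landmark_of(t,nme)[:1]: print(nme,t,np.round(d['uv'],1),round(d['conf'],2),[proj(c,toW(f0,local(0,0,f0[3],a)[t]))[0].round(1) for a in (1.75,1.8,1.85)])
E
```

```text
time: 30.85
tool_pos: [0.5746, 0.0751, 0.3153]
orientation: [0.0, 0.703, 0.712, -0.0]
ft_force: [0.8, 0.3, -2.8]
gripper_width: 0.0116
finger_force: 8.0
scene handle [289.9  85. ] 0.74 [array([282.9,  89.1]), array([286.7,  86.4]), array([290.6,  84. ])]
scene fork_pad [311.  113.8] 0.64 [array([306.9, 118.1]), array([310.2, 115.7]), array([313.5, 113.4])]
top handle [255.9 185.4] 0.65 [array([257.2, 188.9]), array([256.8, 184. ]), array([256.4, 179. ])]
top fork_pad [292.2 183.1] 0.76 [array([297.4, 186.7]), array([297.1, 182.7]), array([296.8, 178.6])]
```

```bash
python3 -m handwheel '[[[0,-15,5,0,0.05],[0,-15,7,0,0.05],[0,-14,8,0,0.05],[0,0,0,0,0.05]]]'
python3 - <<'E'
from h import *
f0=np.load('fit.npy')
for nme in ('scene','top'):
    c=snap(nme)
    for t in ['handle','fork_pad']:
        for d in models.landmark_of(t,nme)[:1]: print(nme,t,np.round(d['uv'],1),round(d['conf'],2),[proj(c,toW(f0,local(0,0,f0[3],a)[t]))[0].round(1) for a in (1.45,1.5,1.55,1.8)])
E
```

```text
time: 31.55
tool_pos: [0.5289, 0.0737, 0.2952]
orientation: [-0.001, 0.703, 0.711, -0.001]
ft_force: [-2.0, -3.2, -1.7]
gripper_width: 0.0117
finger_force: 8.0
scene handle [267.7 101.3] 0.72 [array([261.9, 108.5]), array([265.1, 104.9]), array([268.5, 101.4]), array([286.7,  86.4])]
scene fork_pad [292.7 129.6] 0.89 [array([289. , 135.5]), array([291.7, 132.4]), array([294.6, 129.3]), array([310.2, 115.7])]
top handle [258.1 212.5] 0.76 [array([260.1, 217. ]), array([259.6, 212.6]), array([259.1, 208. ]), array([256.8, 184. ])]
top fork_pad [297.7 204.7] 0.95 [array([299.3, 209.7]), array([299. , 206.1]), array([298.6, 202.4]), array([297.1, 182.7])]
```

```bash
python3 -m handwheel '[[[0,-13,10,0,0.05],[0,-12,11,0,0.05],[0,-11,12,0,0.05],[0,-10,13,0,0.05],[0,-8,14,0,0.05],[0,-7,14,0,0.05],[0,-6,15,0,0.05],[0,0,0,0,0.05]]]'; python3 -m handwheel '[[[0,-4,16,0,0.05],[0,-3,16,0,0.05],[0,-1,16,0,0.05],[0,1,16,0,0.05],[0,2,16,0,0.05],[0,0,0,0,0.05]]]'
```

```text
time: 32.65
tool_pos: [0.4629, 0.0717, 0.205]
orientation: [0.0, 0.703, 0.711, -0.002]
ft_force: [-1.1, -4.5, -1.9]
gripper_width: 0.0114
finger_force: 8.0
time: 33.25
tool_pos: [0.4566, 0.0716, 0.124]
orientation: [-0.001, 0.703, 0.711, -0.004]
ft_force: [-3.8, -5.9, -3.6]
gripper_width: 0.0115
finger_force: 8.0
```

```bash
python3 -m handwheel '[[[-1,2,8,0,0.05],[-1,2,8,0,0.05],[-1,2.5,7.5,0,0.05],[0,2.5,7.5,0,0.05],[0,0,0,0,0.05]]]'; python3 -m handwheel '[[[0,1.8,4,0,0.05],[0,1.8,4,0,0.05],[0,1.8,3.5,0,0.05],[0,0,0,0,0.05]]]'
python3 - <<'E'
from h import *
f0=np.load('fit.npy')
for nme in ('scene','top'):
    c=snap(nme)
    for t in ['handle','fork_pad']:
        for d in models.landmark_of(t,nme)[:1]: print(nme,t,np.round(d['uv'],1),round(d['conf'],2),[proj(c,toW(f0,local(0,0,f0[3],a)[t]))[0].round(1) for a in (-.04,.05,.1,.15)])
E
```

```text
time: 33.75
tool_pos: [0.4643, 0.0718, 0.0932]
orientation: [-0.003, 0.703, 0.712, -0.003]
ft_force: [-5.9, 1.2, -4.6]
gripper_width: 0.0117
finger_force: 8.0
time: 34.15
tool_pos: [0.4687, 0.072, 0.0817]
orientation: [-0.004, 0.702, 0.712, -0.004]
ft_force: [-7.9, 2.4, -5.6]
gripper_width: 0.0116
finger_force: 8.0
scene handle [244.1 203.2] 0.69 [array([250.8, 210.1]), array([247. , 206.8]), array([245.1, 204.8]), array([243.3, 202.5])]
scene fork_pad [276.  216.9] 0.57 [array([278.6, 221.5]), array([275.4, 218.9]), array([273.8, 217.2]), array([272.3, 215.4])]
top handle [273.1 259.4] 0.56 [array([273.5, 252.8]), array([273.1, 255.8]), array([272.8, 257.2]), array([272.6, 258.4])]
top fork_pad [304.5 241.1] 0.77 [array([304., 239.]), array([304. , 241.6]), array([304. , 242.8]), array([304. , 243.8])]
```

```bash
python3 -m handwheel '[[[0,-0.5,3,0,0.05],[0,0.5,3,0,0.05],[0,0,0,0,0.05]]]'; python3 -m handwheel '[[[0,0.5,2.5,0,0.05],[0,0.5,2.5,0,0.05],[0,0,0,0,0.05]]]';  python3 -m handwheel '[[[0,0.5,2,0,0.05],[0,0,0,0,0.05]]]'
```

```text
time: 34.75
tool_pos: [0.4711, 0.072, 0.0767]
orientation: [-0.002, 0.702, 0.712, -0.002]
ft_force: [-5.1, 1.4, -5.7]
gripper_width: 0.0114
finger_force: 8.0
time: 35.05
tool_pos: [0.4733, 0.0721, 0.0723]
orientation: [-0.001, 0.702, 0.712, -0.001]
ft_force: [-4.7, 3.6, -4.9]
gripper_width: 0.0115
finger_force: 8.0
time: 35.25
tool_pos: [0.4742, 0.0722, 0.0706]
orientation: [-0.001, 0.702, 0.712, -0.0]
ft_force: [-4.5, 3.0, -3.7]
gripper_width: 0.0115
finger_force: 8.0
```

```bash
python3 -m handwheel '[[[0,1,2,0,0.05],[0,0,0,0,0.05]]]';  python3 -m handwheel '[[[0,1,2,0,0.05],[0,0,0,0,0.05]]]';python3 -m handwheel '[[[0,1,2,0,0.05],[0,0,0,0,0.05]]]'
python3 - <<'E'
from h import *
f0=np.load('fit.npy')
for nme in ('scene','top'):
    c=snap(nme)
    for t in ['handle','fork_pad','collar_top']:
        for d in models.landmark_of(t,nme)[:1]: print(nme,t,np.round(d['uv'],1),round(d['conf'],2),[proj(c,toW(f0,local(0,.0105,f0[3],a)[t]))[0].round(1) for a in (-.04,.05,.1,.15)])
E
```

```text
time: 35.45
tool_pos: [0.4752, 0.0722, 0.0687]
orientation: [-0.001, 0.702, 0.712, -0.0]
ft_force: [-4.4, 3.0, -3.7]
gripper_width: 0.0114
finger_force: 8.0
time: 35.65
tool_pos: [0.4762, 0.0722, 0.0667]
orientation: [-0.001, 0.702, 0.712, -0.0]
ft_force: [-4.3, 3.0, -3.2]
gripper_width: 0.0115
finger_force: 8.0
time: 35.85
tool_pos: [0.4774, 0.0722, 0.0648]
orientation: [-0.001, 0.702, 0.712, 0.0]
ft_force: [-3.7, 4.7, -3.6]
gripper_width: 0.0116
finger_force: 8.0
scene handle [250.5 205. ] 0.56 [array([250.8, 210.1]), array([247. , 206.8]), array([245.1, 204.8]), array([243.3, 202.5])]
scene fork_pad [279.4 220.1] 0.68 [array([278.6, 221.5]), array([275.4, 218.9]), array([273.8, 217.2]), array([272.3, 215.4])]
scene collar_top [277.9 217.8] 0.71 [array([278.4, 221.6]), array([278.4, 221.6]), array([278.4, 221.6]), array([278.4, 221.6])]
top handle [274.  257.6] 0.85 [array([273.5, 252.8]), array([273.1, 255.8]), array([272.8, 257.2]), array([272.6, 258.4])]
top fork_pad [305. 235.] 0.79 [array([304., 239.]), array([304. , 241.6]), array([304. , 242.8]), array([304. , 243.8])]
```

```bash
for i in 1; do python3 -m handwheel '[[[0,1,2,0,0.05],[0,0,0,0,0.05]]]'; done; python3 -m handwheel '[[[0,1,2,0,0.05],[0,0,0,0,0.05]]]'; python3 -m handwheel '[[[0,1,2,0,0.05],[0,0,0,0,0.05]]]'; python3 -m handwheel '[[[0,1,2,0,0.05],[0,0,0,0,0.05]]]'
```

```text
time: 36.45
tool_pos: [0.4785, 0.0723, 0.0628]
orientation: [-0.001, 0.702, 0.712, 0.0]
ft_force: [-4.3, 4.4, -3.5]
gripper_width: 0.0119
finger_force: 8.0
time: 36.65
tool_pos: [0.4796, 0.0723, 0.0609]
orientation: [-0.001, 0.703, 0.712, 0.0]
ft_force: [-3.9, 3.9, -2.6]
gripper_width: 0.0117
finger_force: 8.0
time: 36.85
tool_pos: [0.4803, 0.0723, 0.0593]
orientation: [-0.001, 0.702, 0.712, 0.0]
ft_force: [-5.4, 3.7, 2.8]
gripper_width: 0.0117
finger_force: 8.0
time: 37.05
tool_pos: [0.4804, 0.0718, 0.0573]
orientation: [-0.002, 0.703, 0.712, -0.001]
ft_force: [-7.9, 3.1, 5.7]
gripper_width: 0.0116
finger_force: 8.0
```

```bash
python3 -m handwheel '[[[0,-0.5,-2,0,0.05],[0,0,0,0,0.5],[0,0,0,0,0.5],[0,0,0,0,0.5],[0,0,0,0,0.5],[0,0,0,0,0.5],[0,0,0,0,0.5]]]'; python3 -m handwheel '[[[0,0,-10,0,0.5],[0,0,-20,0,0.5],[0,0,-40,0,0.5],[0,0,-40,0,0.5],[0,0,-40,0,0.5],[0,0,-40,0,0.5],[0,0,-40,0,0.5],[0,0,0,0,0.5]]]'
python3 - <<'E'
from h import *
f0=np.load('fit.npy')
for nme in ('scene','top','wrist'):
    c=snap(nme)
    for t in ['handle','fork_pad','collar_groove','pointer_tip','hinge_point','stand']:
        for d in models.landmark_of(t,nme)[:1]: print(nme,t,np.round(d['uv'],1),round(d['conf'],2),[proj(c,toW(f0,local(0,.0105,.0108,a)[t]))[0].round(1) for a in (-.1,-.04,.02,.08)])
E
```

```text
time: 37.75
tool_pos: [0.4815, 0.0709, 0.0592]
orientation: [0.0, 0.703, 0.711, 0.0]
ft_force: [0.2, -0.2, -1.0]
gripper_width: 0.0423
finger_force: 0.0
time: 38.55
tool_pos: [0.4844, 0.0711, 0.2952]
orientation: [0.002, 0.703, 0.711, 0.006]
ft_force: [0.5, -0.0, -0.7]
gripper_width: 0.0435
finger_force: 0.0
scene handle [251.9 209.1] 0.7 [array([253.6, 211.9]), array([250.8, 210.1]), array([248.3, 208. ]), array([245.9, 205.6])]
scene fork_pad [373.9 275.9] 0.62 [array([280.9, 223. ]), array([278.6, 221.5]), array([276.4, 219.8]), array([274.4, 217.9])]
scene collar_groove [266.9 201.9] 0.56 [array([281.3, 224.2]), array([281.3, 224.2]), array([281.3, 224.2]), array([281.3, 224.2])]
scene pointer_tip [268.  234.2] 0.56 [array([270.4, 234.7]), array([270.4, 234.7]), array([270.4, 234.7]), array([270.4, 234.7])]
scene hinge_point [327.  166.7] 0.95 [array([329.4, 167.4]), array([329.4, 167.4]), array([329.4, 167.4]), array([329.4, 167.4])]
scene stand [296.  246.8] 0.86 [array([297.4, 249.3]), array([297.4, 249.3]), array([297.4, 249.3]), array([297.4, 249.3])]
top handle [271.7 257.3
[... 666 characters left out ...]
([304.4, 226.8]), array([304.4, 226.8]), array([304.4, 226.8])]
wrist handle [317.4 188.9] 0.91 [array([323.6, 188.4]), array([319.6, 189.8]), array([315.7, 191.3]), array([312.2, 192.9])]
wrist fork_pad [335.4 237.1] 0.8 [array([340.5, 236.4]), array([337.3, 238.4]), array([334.3, 240.5]), array([331.6, 242.7])]
wrist collar_groove [338.3 233.2] 0.95 [array([340.9, 235.4]), array([340.9, 235.4]), array([340.9, 235.4]), array([340.9, 235.4])]
wrist pointer_tip [320.5 233.5] 0.39 [array([322.7, 232. ]), array([322.7, 232. ]), array([322.7, 232. ]), array([322.7, 232. ])]
wrist stand [354.8 212.4] 0.58 [array([357.1, 214.3]), array([357.1, 214.3]), array([357.1, 214.3]), array([357.1, 214.3])]
```

Run:
```python
from h import *
f0=np.load('fit.npy'); c=camera('wrist'); M=np.array(c['mount']); c['K']=np.array(c['K'])
im=np.load('side.npz')['im'].astype(float)
q=np.array([0,.971,.241,0]);q/=np.linalg.norm(q); T=np.eye(4);T[:3,:3]=q2R(q);T[:3,3]=[.4745,-.1627,.1278]; M=T@M
c['R']=M[:3,:3].T;c['t']=-c['R']@M[:3,3]
S=lambda uv:cv2.remap(im.astype(np.float32),uv[:,:1].astype(np.float32),uv[:,1:].astype(np.float32),cv2.INTER_LINEAR)[:,0]
for name,off in {'A':(-1.2,.3,3.5),'B':(-1.66,1.86,1.14),'C':(-.3,-.5,3.3)}.items():
    off=np.array(off)/1e3; p=np.array([f0[0]+off[0],f0[1]+off[1],f0[2]]); Z=np.array([0,0,off[2]])
    hs=np.arange(-.004,.026,.00025)
    out=[]
    for deg in range(-85,0,10):
        r=np.cos(np.radians(deg))*n+np.sin(np.radians(deg))*np.array([0,1,0])
        v=S(proj(c,np.array([toW(p,O+u*(.06+h)+.0268*r+Z) for h in hs])))
        g=v.sum(1); w=np.clip(150-g,0,None); out.append((deg,round((w*hs).sum()/max(w.sum(),1)*1e3,1) if w.sum()>50 else None))
    print(name,'groove',out)
    for s in (.030,.032,.034,.036,.038,.040):
        v=S(proj(c,np.array([toW(p,O+u*(.06+h)-n*s+Z) for h in hs]))); red=np.clip(v[:,0]-1.8*np.maximum(v[:,1],v[:,2]),0,None)
        if red.sum()>20: k=red>red.max()*.4; print('  red s',s,'h %.1f..%.1f'%(hs[k].min()*1e3,hs[k].max()*1e3))
```

```text
A groove [(-85, np.float64(9.8)), (-75, np.float64(9.9)), (-65, np.float64(9.8)), (-55, np.float64(10.0)), (-45, np.float64(9.9)), (-35, np.float64(9.8)), (-25, None), (-15, None), (-5, None)]
  red s 0.034 h 15.5..22.8
  red s 0.036 h 15.3..22.8
  red s 0.038 h 15.0..19.3
  red s 0.04 h 14.8..17.0
B groove [(-85, np.float64(9.0)), (-75, np.float64(9.0)), (-65, np.float64(9.0)), (-55, np.float64(9.2)), (-45, np.float64(9.2)), (-35, np.float64(9.0)), (-25, None), (-15, None), (-5, None)]
  red s 0.034 h 15.3..22.5
  red s 0.036 h 15.0..22.5
  red s 0.038 h 14.8..19.5
  red s 0.04 h 15.3..17.3
C groove [(-85, None), (-75, np.float64(12.0)), (-65, np.float64(11.6)), (-55, np.float64(11.8)), (-45, np.float64(11.8)), (-35, np.float64(11.6)), (-25, None), (-15, None), (-5, None)]
  red s 0.034 h 17.3..24.5
  red s 0.036 h 17.8..24.0
  red s 0.038 h 17.5..20.5
  red s 0.04 h 16.3..18.5
```

Run:
```python
from h import *
im=np.load('side.npz')['im'].astype(int)
r=im[...,0];o=np.maximum(im[...,1],im[...,2]); m=(r>1.8*o)&(r>50)
for y in range(108,132): 
    x=np.where(m[y,110:175])[0]+110
    if len(x): print(y,x.min(),x.max(),len(x),im[y,(x.min()+x.max())//2])
```

```text
113 142 144 3 [127  59  63]
114 142 148 7 [128  50  61]
115 139 147 9 [126  48  62]
116 138 148 11 [126  46  59]
117 136 148 13 [130  50  64]
118 135 148 14 [136  48  64]
119 134 148 15 [173  52  65]
120 134 152 16 [125  49  65]
121 134 154 19 [126  49  63]
122 134 156 23 [127  50  65]
123 134 157 19 [154  49  65]
124 141 157 17 [125  45  62]
125 143 154 12 [165  53  67]
126 146 153 8 [161  47  62]
127 147 154 8 [199  49  65]
128 148 153 6 [183  48  64]
129 149 153 5 [162  48  63]
130 149 152 4 [177  50  64]
131 149 152 4 [173  45  64]
```

Run:
```python
from h import *
from scipy.optimize import brentq
f0=np.load('fit.npy'); c=camera('wrist'); M=np.array(c['mount']); c['K']=np.array(c['K'])
q=np.array([0,.971,.241,0]);q/=np.linalg.norm(q); T=np.eye(4);T[:3,:3]=q2R(q);T[:3,3]=[.4745,-.1627,.1278]; M=T@M
c['R']=M[:3,:3].T;c['t']=-c['R']@M[:3,3]
for name,off in {'A':(-1.2,.3,3.5),'B':(-1.66,1.86,1.14),'D':(0,0,0)}.items():
    off=np.array(off)/1e3; p=np.array([f0[0]+off[0],f0[1]+off[1],f0[2]]); Z=np.array([0,0,off[2]])
    P=lambda h,s,y=0: proj(c,toW(p,O+u*(.06+h)-n*s+Z+np.array([0,y,0])))[0]
    def L(h,b):
        a=P(h,.029);d=P(h,.045)-a;d/=np.linalg.norm(d);e=b-a;return d[0]*e[1]-d[1]*e[0]
    print(name,[round(brentq(lambda h:L(h,np.array([x,115.])),-.02,.05)*1e3,2) for x in (144.,144.8,145.5)], 'corners at s=.034',[P(.0108+a,.034,y).round(1).tolist() for a in(-.002,.002) for y in(-.002,.002)], 'tip',P(.0108,.029).round(1))
```

```text
A [11.59, 10.67, 9.86] corners at s=.034 [[148.8, 112.6], [143.8, 110.2], [145.4, 114.9], [140.3, 112.5]] tip [144.4 107. ]
B [11.2, 10.27, 9.45] corners at s=.034 [[148.4, 112.3], [143.4, 109.9], [145.1, 114.6], [140.0, 112.2]] tip [144.1 106.7]
D [15.69, 14.77, 13.97] corners at s=.034 [[152.2, 111.5], [147.3, 109.1], [148.9, 113.8], [143.9, 111.4]] tip [148. 106.]
```

```bash
python3 -c "
from rig import manip
print(manip.get_state()['time'], manip.sign_off())"
```

```text
the job is handed in; nothing more can be done
39.7 None
```

I handed the job in at 39.7 s: the groove measures about 0.5–1 mm below the pointer tip (±0.7 mm, limit 2 mm), measured before I lowered the arm and not re-measured closely after, and the fork rests on the collar (arm about -0.04 rad) with the gripper clear.

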